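# Try the depth gauge in the finished slot, then present it over the slot in the vise

### The arm

A 6-joint arm with a two-finger parallel gripper is mounted at the origin on the work surface. World frame = base frame: x ahead of the robot, y to its left, z up, the work surface at z = 0. Lengths are in m, angles in degrees, forces in N, time in s.
With the tool pointing down it reaches from about 0.275 to 0.85 m from the base axis. Payload 5.2 kg.
Tool frame: the origin (TCP) lies at the very end of the fingers, on their centre line; the grasp point (between the pads) lies 19 mm behind it; z points along the fingers, y is the line along which they close (so a half turn about z gives the same grasp; the last joint's range is limited). The gripper opens to 85 mm and grips with 20 to 120 N. Pads are 22 mm wide; open, the fingers measure 114 mm over their backs; the gripper's body (76 mm by 85 mm) begins 54 mm behind the grasp point. The pads swing forward as they close: fully open they stand 13 mm farther back than shut.
Start: joints at [-84.443, 14.817, 87.949, -0, 77.235, -11.62], TCP at [0.162, -0.525, 0.231] pointing down, gripper open.
Joint ranges: [-179.93, 179.93], [-52.35, 119.4], [10.71, 147.94], [-69.91, 249.91], [12.55, 155.21], [-178.61, 178.61]. Speed limits (degrees/s): [147.25, 147.25, 180, 180, 180, 180].

### API

Orientations are given as a 3x3 rotation matrix whose columns are the frame's x, y, z axes.
In Python, from rig import r gives the robot as it stands.
- The arm moves only by the tool move_arm, never from a script. Its argument "series" is text: rows parted by semicolons, each of 6 numbers parted by spaces: the shift along the world's x, y, z each as a share of 500 mm, from -1 to 1, then the turn, a rotation vector about the world's x, y, z each as a share of 90 degrees, from -1 to 1. In form: dx dy dz ax ay az; .... A call has 1 to 10 rows; each row is the pose to reach, as a shift and turn from the pose commanded when the call began; what a row does not reach only later rows make up. A row lasts 1/8 s, in which the tool goes at most 62.5 mm and 10.7 degrees, less where a joint would pass 70% of its speed; a pose out of reach is approached as far as the arm can. A call with a number of a shift or a turn outside -1 to 1 is refused whole. A call with a gripper value outside its range is refused whole. "hand" is the gripper command: -1 is shut, 1 is fully open, values between are in proportion, set as the call begins (left out, the last holds). The fingers move at their own pace and stop on an object; "force" is the grip in N (left out, the last holds). Time passes only in rows, so rows that repeat a pose let the fingers close. It gives the time, the measured TCP pose, the force, the opening and the grip force at its end, in the units of the state.
- r.state(): the state, without advancing time (a new reading comes with each control period).
- r.camera(name): name is "scene" or "top" or "wrist"; returns a dict with "image" (400x640x3 uint8, red, green, blue), "vertical_fov" (degrees; the focal length in pixels is half the picture's height over the tangent of half this angle, whatever the lens; pixels are square), "cx", "cy" (the principal point, pixels), "extrinsics" (4x4, takes a point from world to camera coordinates); the wrist camera has in their place "T_tool_cam" (4x4, takes a point from camera to tool coordinates, whose origin is the TCP and whose axes are the flange's). Camera axes: x right, y down, z forward; pixel columns grow to the right and rows downward; lengths in m; the calibration is good to about 2 mm. The wrist camera is an equidistant fisheye: a pixel r from the principal point sees the ray r / f radians off the axis. A picture is of the moment at which its call begins: read the wrist's pose just before it. There is no depth.
- r.finish_job(): hands the job in; it is judged then, once.
The state is a dict: "t": time; "joint_pos": joint angles; "qvel": joint speeds; "joint_efforts": joint torques, N m; "eef_pos": TCP position; "ee_rot": TCP orientation; "contact_force": force on the tool from outside, world axes, zero at the start; "moment": the same for the moment, N m; "width": opening from 0.0 (shut) to 1.0 (fully open); "grasp_force": force on a finger pad.
Only numpy, scipy, OpenCV 4.12 (cv2) and the standard library are available. Lean on these libraries where they do the work, as an engineer would, in place of code of your own. Each camera call takes 0.05 s, during which the arm holds its last target. There are 200 camera calls.

### The job

Take the depth gauge from its stand and try it in the slot of the finished workpiece on the bench: blade fully home, shoulder down on the wood. Then carry it over the clutter to the workpiece in the vise and hold it there upright, about a centimetre above that slot, centred and lined up with it and not touching, so that your mate can sight how much is still to be cut. Never let the gauge touch the vise or the piece in it, leave everything else on the bench where it is, and finish while still holding the gauge steady.

Things in the scene. Friction and masses are not known exactly. Their poses are not given: they have to be found in the camera images.
- gauge_grip (a point): centre of the depth gauge's upright wooden handle, 36 (x) x 18 (y) x 60 (z) mm. Under the handle: a steel shoulder 56 x 22 x 10 mm, then a flat steel blade 40 wide (x), 5 thick (y), 40 long (z) mm pointing down. This point is 80 mm above the blade's lower end, 30 mm above the shoulder's top. x along the blade's width, z up; a half turn about z changes nothing
- gauge_tip (a point): middle of the lower end of the gauge's blade, 40 mm below the underside of the shoulder; same axes as the handle centre
- ref_slot (a point): middle of the slot's mouth in the finished workpiece: a pale wooden block 80 (x) x 70 (y) x 60 (z) mm, fixed on the bench, top face 60 mm above it. The slot opens upward: 44 long (x), 8 wide (y), 46 mm deep, edges chamfered 2 mm; the gauge's shoulder rests on the block's top before the blade reaches the bottom. z up
- vise_slot (a point): middle of the slot's mouth in the unfinished workpiece: an equal pale wooden block gripped in the bench vise, top face 140 mm above the bench, 15 mm above the jaws. The slot opens upward: 44 long (x), 8 wide (y), only 16 mm deep so far. z up
- gauge: the depth gauge, the thing to carry, 110 mm tall, about 0.16 kg; it stands blade down in the wooden stand at the start. Origin at the lower end of its blade, axes as for its handle
- ref: the finished workpiece, fixed between two low wooden cleats 24 mm high at its x ends (120 x 70 x 60 mm overall); origin under its centre on the bench, x along its slot
- vise: the fixed bench vise with the unfinished workpiece in its jaws; origin on the bench under the slot's middle, x along the slot. Foot 140 mm across, jaws 110 mm wide (y), screw and handle reach 160 mm along +x, up to 115 mm high
- stand: fixed dark wooden tool stand 160 (x) x 60 (y) x 50 (z) mm; the gauge's blade is in a loose slot along x at its middle, the shoulder rests on its top; short drill bits stand up to 48 mm out of its top, more than 50 mm from the middle, at both x ends. Origin under its centre
- level_center (a point): centre of a loose aluminium spirit level standing on its edge, 280 (x) x 24 (y) x 60 (z) mm; a bystander between the work places
- offcut_center (a point): centre of a loose board offcut standing on its edge, 220 (x) x 38 (y) x 89 (z) mm; a bystander between the work places
- tape_center (a point): centre of a loose roll of tape lying flat, 80 mm across, 24 mm high; a bystander
- jar_center (a point): centre of a loose screw jar, 60 mm across, 75 mm high; a bystander
- glue_center (a point): centre of a loose upright glue bottle, 56 mm across, 150 mm high; a bystander
- mug_center (a point): centre of a loose mug, 80 mm across, 95 mm high; a bystander
- hammer: loose hammer lying on the bench, origin at its middle, about 260 mm long along x, 26 mm high; a bystander
Mind the look-alikes: they are no part of the job. What is meant by the gauge is not blue or pink, and is the smaller of those in its own colour.

How it is judged:
By the outcome, as a careful person would: the job done as asked, in the order asked, and still so for the second after the job is handed in, while the arm keeps its last pose, push and grip.
It also fails if it takes over 67 s, if anything falls off the work surface, if the arm or the gripper's body presses on something with over 40 N, if the wrist force passes 120 N, or if a joint passes its speed limit or range.

## Working session

There is one attempt and no reset: what is moved stays moved. The work goes in short steps, Python scripts to look and compute and a tool call to move; the robot and the scene stay as the last step left them, time stands still between calls to the robot, and variables do not carry over. Pictures are saved under pics/ and viewed, at most 10 in all, crops included, and the job is handed in when it is done.

Besides the shell and the picture viewer there is one more tool, called after "Emit:" in YAML: its name, and indented under it one key for each argument. move_arm: Moves the arm, as the interface text tells. Shift numbers are shares of 500 mm and turn numbers shares of 90 degrees, none past 1 either way. Its arguments: {"type":"object","properties":{"series":{"type":"string"},"hand":{"type":"number"},"force":{"type":"number"}},"required":["series"]}

```bash
mkdir -p pics
python3 - <<'E'
from rig import r
import cv2,numpy as np
s=r.state();print(s)
for n in("top","scene"):
    c=r.camera(n);cv2.imwrite(f"pics/{n}0.png",c["image"][:,:,::-1]);print(n,c["vertical_fov"],c["cx"],c["cy"],c["extrinsics"].round(4).tolist())
E
```

```text
{'t': 0.0, 'joint_pos': array([-8.44432149e+01,  1.48596787e+01,  8.80114814e+01, -7.48027039e-04,
        7.72352907e+01, -1.16188655e+01]), 'qvel': array([ 0.03655422,  0.04796588, -0.08911057,  0.04464391, -0.06106363,
       -0.00403858]), 'joint_efforts': array([ 1.20205605e-03, -4.46021104e+01, -2.90567493e+01, -3.67923340e-04,
        1.18723721e-02,  1.26967944e-05]), 'eef_pos': array([ 0.16238787, -0.52492108,  0.23046794]), 'ee_rot': array([[ 9.55403124e-01,  2.95304644e-01, -1.92578975e-04],
       [ 2.95304486e-01, -9.55401406e-01,  1.84794997e-03],
       [ 3.61717986e-04, -1.82240661e-03, -9.99998274e-01]]), 'contact_force': array([-0.19447523, -0.02647051,  0.37659508]), 'moment': array([ 0.0250523 ,  0.01017486, -0.00343177]), 'grasp_force': 0.0, 'width': 0.9997000022516891}
top 52.0887186353672 319.88330019270455 192.13337303905496 [[-0.0023, -0.9998, 0.0188, -0.0098], [-0.9983, 0.0012, -0.0577, 0.5602], [0.0576, -0.0189, -0.9982, 1.0583], [0.0, 0.0, 0.0, 1.0]]
scene 52.36946146420136 318.2041383903795 195.64819499876018 [[-0.3539, 0.9352, -0.013, 0.1758], [0.6432, 0.2332, -0.7294, -0.2896], [-0.6791, -0.2664, -0.684, 1.3943], [0.0, 0.0, 0.0, 1.0]]
```

View pics/top0.png

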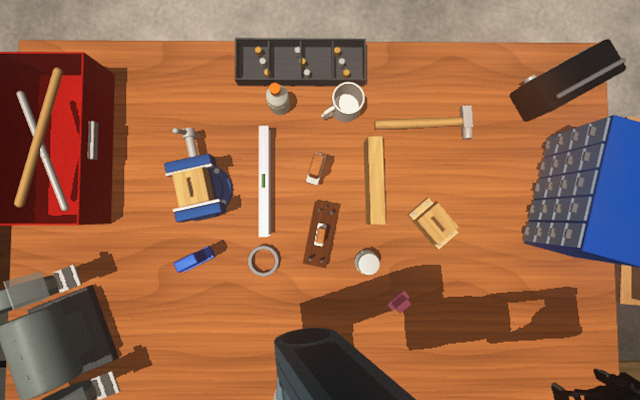

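View pics/scene0.png

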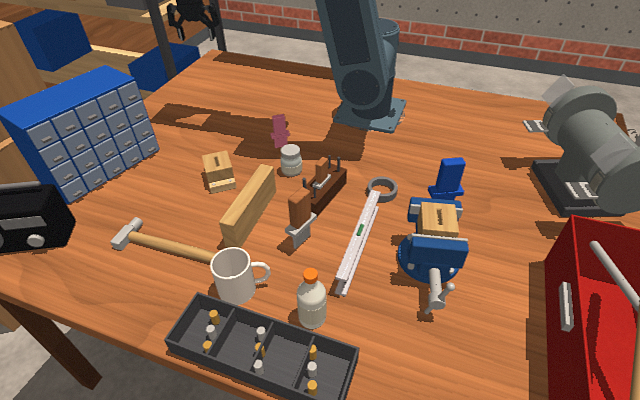

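The stand with the small brown gauge is at about (320,234) in the top view, and the larger brown look-alike is at (317,167). The finished block's slot is at (434,224) and the vise slot at (193,187). Next I'll compute rough positions.

```bash
cat > h.py <<'E'
import numpy as np,cv2
from rig import r
from scipy.spatial.transform import Rotation as R
def cam(n):
    s=r.state();c=r.camera(n);f=200/np.tan(np.radians(c["vertical_fov"])/2)
    if n=="wrist":
        T=np.eye(4);T[:3,:3]=s["ee_rot"];T[:3,3]=s["eef_pos"];E=np.linalg.inv(T@c["T_tool_cam"])
    else:E=c["extrinsics"]
    return dict(img=c["image"],f=f,cx=c["cx"],cy=c["cy"],E=E,fish=n=="wrist")
def ray(c,uv):
    d=(np.atleast_2d(uv).astype(float)-[c["cx"],c["cy"]])/c["f"]
    if c["fish"]:
        t=np.linalg.norm(d,axis=1,keepdims=True);d=np.hstack([d/np.maximum(t,1e-9)*np.sin(t),np.cos(t)])
    else:d=np.hstack([d,np.ones((len(d),1))])
    C=np.linalg.inv(c["E"]);return C[:3,3],d@C[:3,:3].T
def at(c,uv,z):
    o,d=ray(c,uv);return o+d*((z-o[2])/d[:,2])[:,None]
def proj(c,P):
    p=np.atleast_2d(P)@c["E"][:3,:3].T+c["E"][:3,3]
    if c["fish"]:
        n=np.linalg.norm(p[:,:2],axis=1,keepdims=True);q=p[:,:2]/np.maximum(n,1e-9)*np.arctan2(n,p[:,2:])
    else:q=p[:,:2]/p[:,2:]
    return q*c["f"]+[c["cx"],c["cy"]]
def ortho(c,ctr,yaw,z,half,ppm):
    """rectified view of plane z: image right = local x, image up = local y"""
    n=int(2*half*ppm);g=(np.arange(n)+.5)/ppm-half
    X,Y=np.meshgrid(g,-g);a=np.radians(yaw)
    P=np.stack([ctr[0]+X*np.cos(a)-Y*np.sin(a),ctr[1]+X*np.sin(a)+Y*np.cos(a),np.full_like(X,z)],-1)
    q=proj(c,P.reshape(-1,3)).reshape(n,n,2).astype(np.float32)
    return cv2.remap(c["img"],q[...,0],q[...,1],cv2.INTER_CUBIC)[:,:,::-1]
E
python3 - <<'E'
from h import *
c=cam("top")
for n,uv,z in [("gauge top",(319,229),.12),("stand ends",(331,203),.05),("",(314,264),.05),("ref slot",(434,224),.06),("vise",(193,187),.14),("big",(317,167),.1)]:
    print(n,at(c,uv,z).round(3))
w=cam("wrist");print(w["f"],w["cx"],w["cy"],r.camera("wrist")["T_tool_cam"].round(3).tolist())
E
```

```text
gauge top [[ 0.467 -0.007  0.12 ]]
stand ends [[ 0.531 -0.038  0.05 ]]
 [[0.377 0.005 0.05 ]]
ref slot [[ 0.477 -0.297  0.06 ]]
vise [[0.565 0.285 0.14 ]]
big [[ 0.616 -0.002  0.1  ]]
309.70691628693146 318.17429605142695 202.1313552828273 [[-0.001, -0.961, -0.278, 0.071], [1.0, -0.001, 0.0, 0.001], [-0.0, -0.278, 0.961, -0.144], [0.0, 0.0, 0.0, 1.0]]
```

Emit:
move_arm:
  series: "0.63 0.456 0.06 0 0 0;0.63 0.456 0.06 0 0 0;0.63 0.456 0.06 0 0 0;0.63 0.456 0.06 0 0 0;0.63 0.456 0.06 0 0 0;0.63 0.456 0.06 0 0 0;0.63 0.456 0.06 0 0 0;0.63 0.456 0.06 0 0 0;0.63 0.456 0.06 0 0 0;0.63 0.456 0.06 0 0 0"
  hand: 1

```text
t: 1.5
eef_pos: [0.4762, -0.2987, 0.2612]
ee_rot: [[0.956, 0.293, -0.001], [0.293, -0.956, -0.0], [-0.001, -0.0, -1.0]]
contact_force: [-0.2, -0.4, -0.5]
width: 1.003
grasp_force: 0.0
```

Run:
```python
from h import *
import pickle
c=cam("wrist");pickle.dump(c,open("wref.pkl","wb"));print(r.state()["eef_pos"])
cv2.imwrite("pics/wref_o.png",ortho(c,(.477,-.297),0,.06,.1,4000)[:600])
```

```text
[ 0.47635307 -0.29859819  0.26122901]
```

Emit:
move_arm:
  series: "0 0.58 0 0 0 0;0 0.58 0 0 0 0;0 0.58 0 0 0 -0.1;0 0.58 0 0 0 -0.2;0 0.58 0 0 0 -0.3;0 0.58 0 0 0 -0.36;0 0.58 0 0 0 -0.36;0 0.58 0 0 0 -0.36;0 0.58 0 0 0 -0.36"

```text
t: 2.68
eef_pos: [0.4774, -0.0083, 0.2612]
ee_rot: [[0.965, -0.263, -0.0], [-0.263, -0.965, -0.0], [-0.0, 0.0, -1.0]]
contact_force: [0.8, -0.5, 0.3]
width: 1.002
grasp_force: 0.0
```

Run:
```python
from h import *
import pickle
c=cam("wrist");pickle.dump(c,open("wst.pkl","wb"));print(r.state()["eef_pos"])
a=ortho(c,(.467,-.01),-15.6,.05,.1,2000);b=ortho(c,(.467,-.01),-15.6,.12,.1,2000)
c=pickle.load(open("wref.pkl","rb"))
d=ortho(c,(.477,-.297),0,.06,.1,2000)
cv2.imwrite("pics/mix.png",np.vstack([np.hstack([a,b]),]))
cv2.imwrite("pics/ref.png",ortho(c,(.477,-.297),50,.06,.06,5000))
```

```text
[ 0.47744804 -0.00818363  0.26123283]
```

View pics/ref.png

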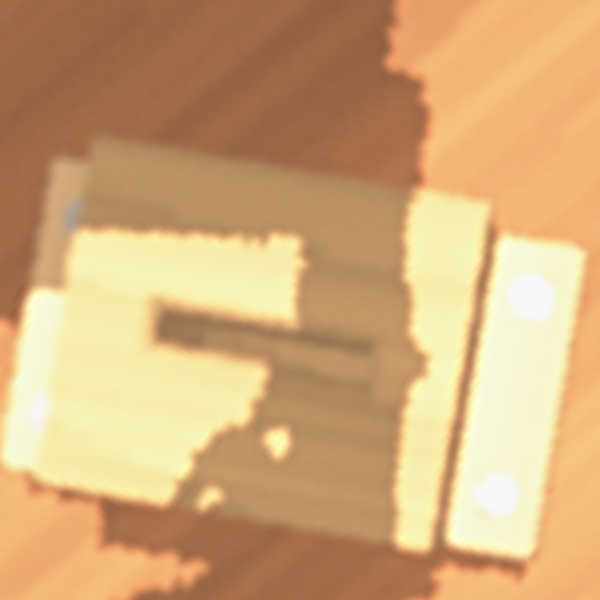

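View pics/mix.png

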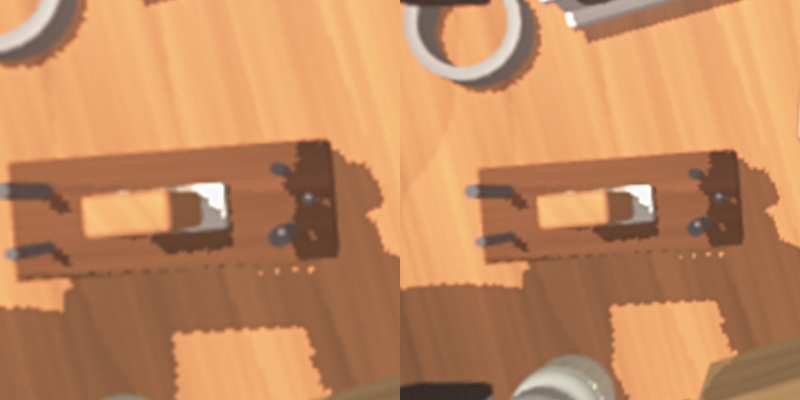

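The block's top corners in ref.png are (93,138), (490,202), (432,552) and (35,480). That gives a centre of about (0.479,-0.308), yaw 40.6° and size 80.4x69.4 mm, which fits. The stand corners give yaw of about -11.5°, and the handle centre is at about (0.453,-0.010). The vise is next.

Emit:
move_arm:
  series: "0.176 0.586 0.1 0 0 0;0.176 0.586 0.1 0 0 0;0.176 0.586 0.1 0 0 0;0.176 0.586 0.1 0 0 0;0.176 0.586 0.1 0 0 0;0.176 0.586 0.1 0 0 0;0.176 0.586 0.1 0 0 0;0.176 0.586 0.1 0 0 0;0.176 0.586 0.1 0 0 0"

```text
t: 3.85
eef_pos: [0.5655, 0.2842, 0.3116]
ee_rot: [[0.964, -0.264, 0.0], [-0.264, -0.964, -0.0], [0.0, 0.0, -1.0]]
contact_force: [0.4, -0.1, -1.0]
width: 0.997
grasp_force: 0.0
```

Run:
```python
from h import *
import pickle
c=cam("wrist");pickle.dump(c,open("wv.pkl","wb"));print(r.state()["eef_pos"],c["E"].round(3).tolist())
cv2.imwrite("pics/vise.png",ortho(c,(.565,.285),0,.14,.08,3500))
```

```text
[0.56551278 0.284349   0.31159832] [[-0.265, -0.964, 0.0, 0.423], [-0.926, 0.255, 0.277, 0.394], [-0.268, 0.073, -0.961, 0.588], [0.0, 0.0, 0.0, 1.0]]
```

View pics/vise.png

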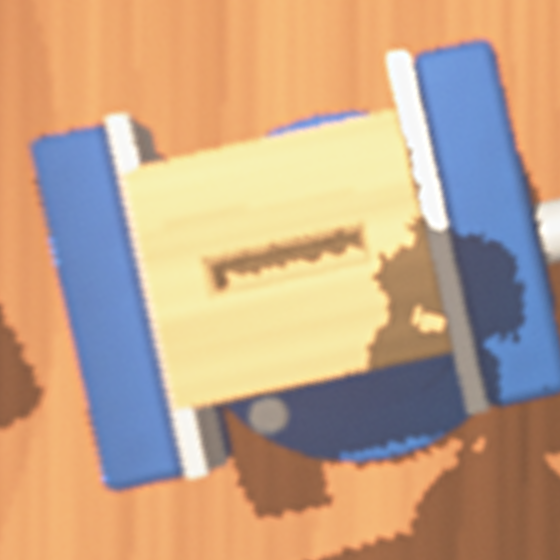

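The vise block's corners are (123,170), (400,110), (450,350) and (178,408), and the slot centre is (287,259). So the vise slot is at about (0.567,0.291) with yaw 12.1°. Now I'll grasp the gauge.

Emit:
move_arm:
  series: "-0.225 -0.589 -0.05 0 0 0.036;-0.225 -0.589 -0.05 0 0 0.036;-0.225 -0.589 -0.05 0 0 0.036;-0.225 -0.589 -0.05 0 0 0.036;-0.225 -0.589 -0.15 0 0 0.036;-0.225 -0.589 -0.25 0 0 0.036;-0.225 -0.589 -0.3 0 0 0.036;-0.225 -0.589 -0.3 0 0 0.036;-0.225 -0.589 -0.3 0 0 0.036"

```text
t: 5.03
eef_pos: [0.4539, -0.0093, 0.1628]
ee_rot: [[0.978, -0.208, 0.002], [-0.208, -0.978, -0.001], [0.002, 0.0, -1.0]]
contact_force: [-0.8, -0.3, 0.4]
width: 0.999
grasp_force: 0.0
```

Run:
```python
from h import *
s=r.state();print(s["eef_pos"],np.degrees(np.arctan2(s["ee_rot"][1,0],s["ee_rot"][0,0])),s["contact_force"])
c=cam("wrist")
a=ortho(c,(.453,-.0105),-12,.05,.09,2200);b=ortho(c,(.453,-.0105),-12,.12,.05,3960)
for im in(a,b):cv2.line(im,(198,188),(198,208),(0,255,0),1);cv2.line(im,(188,198),(208,198),(0,255,0),1)
cv2.imwrite("pics/grasp.png",np.hstack([a,b]))
```

```text
[ 0.45394948 -0.00928682  0.16279608] -11.99204797060296 [-0.83405338 -0.32344683  0.37356749]Traceback (most recent call last):
  File "<stdin>", line 5, in <module>
cv2.error: OpenCV(4.12.0) :-1: error: (-5:Bad argument) in function 'line'
> Overload resolution failed:
>  - Layout of the output array img is incompatible with cv::Mat
>  - Expected Ptr<cv::UMat> for argument 'img'
```

```bash
sed -i 's/return cv2.remap(\(.*\))\[:,:,::-1\]/return np.ascontiguousarray(cv2.remap(\1)[:,:,::-1])/' h.py
python3 - <<'E'
from h import *
c=cam("wrist")
a=ortho(c,(.453,-.0105),-12,.05,.09,2200);b=ortho(c,(.453,-.0105),-12,.12,.05,3960)
for im in(a,b):cv2.line(im,(198,188),(198,208),(0,255,0),1);cv2.line(im,(188,198),(208,198),(0,255,0),1)
cv2.imwrite("pics/grasp.png",np.hstack([a,b]))
E
```

```text
(no output)
```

View pics/grasp.png

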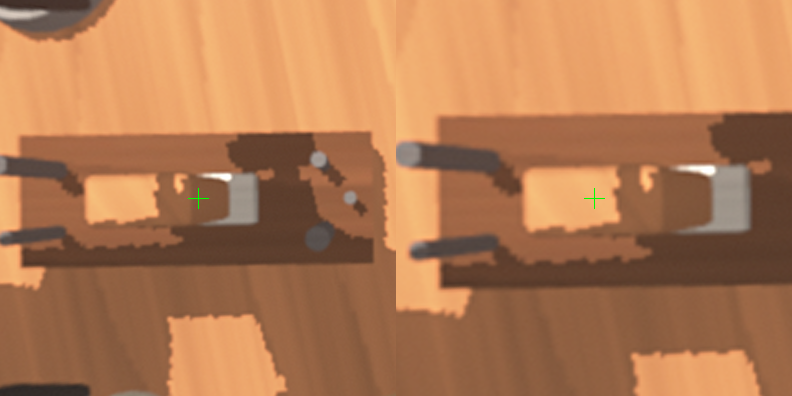

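The cross sits on the handle-top centre at (593,200), and the handle measures 35.6 mm wide, so the alignment is good. I'll descend and grip.

Emit:
move_arm:
  series: "-0.002 -0.002 -0.05 0 0 0;-0.002 -0.002 -0.09 0 0 0;-0.002 -0.002 -0.13 0 0 0;-0.002 -0.002 -0.16 0 0 0;-0.002 -0.002 -0.182 0 0 0;-0.002 -0.002 -0.182 0 0 0;-0.002 -0.002 -0.182 0 0 0"

```text
t: 6.0
eef_pos: [0.4526, -0.0101, 0.071]
ee_rot: [[0.978, -0.207, 0.001], [-0.207, -0.978, -0.0], [0.001, 0.0, -1.0]]
contact_force: [0.4, -0.2, 0.2]
width: 0.998
grasp_force: 0.0
```

Emit:
move_arm:
  series: "0 0 0 0 0 0;0 0 0 0 0 0;0 0 0 0 0 0;0 0 0 0 0 0;0 0 0 0 0 0;0 0 0 0 0 0;0 0 0 0 0 0;0 0 0 0 0 0;0 0 0 0 0 0;0 0 0 0 0 0"
  hand: -1
  force: 60

```text
t: 7.25
eef_pos: [0.4521, -0.01, 0.0705]
ee_rot: [[0.978, -0.208, 0.0], [-0.208, -0.978, -0.0], [0.0, -0.0, -1.0]]
contact_force: [-0.3, -0.4, 5.3]
width: 0.2
grasp_force: 58.8
```

Emit:
move_arm:
  series: "0 0 0.03 0 0 0;0 0 0.08 0 0 0;0 0 0.14 0 0 0;0 0 0.22 0 0 0;0 0 0.3 0 0 0;0 0 0.36 0 0 0;0 0 0.36 0 0 0;0 0 0.36 0 0 0"

```text
t: 8.25
eef_pos: [0.451, -0.0097, 0.2486]
ee_rot: [[0.978, -0.208, -0.003], [-0.208, -0.978, 0.001], [-0.003, -0.0, -1.0]]
contact_force: [-0.2, 0.1, -2.8]
width: 0.204
grasp_force: 58.5
```

Run:
```python
from h import *
s=r.state();p=s["eef_pos"];Rt=s["ee_rot"];print(p,s["contact_force"],s["width"])
c=cam("wrist");t=cam("top");import pickle;pickle.dump((c,s),open("held.pkl","wb"))
im=np.ascontiguousarray(c["img"][:,:,::-1])
# predicted outline in tool frame: shoulder top/bottom, handle top, tip
for hx,hy,z in [(.018,.009,-.019-.03),(.028,.011,-.019+.03),(.028,.011,-.019+.04),(.02,.0025,-.019+.08)]:
    P=np.array([[a*hx,b*hy,z] for a,b in((1,1),(1,-1),(-1,-1),(-1,1))])@Rt.T+p
    cv2.polylines(im,[(proj(c,P)*8).round().astype(np.int32)],True,(0,255,0),1,cv2.LINE_AA,3)
q=proj(c,p[None])[0];print(q)
x,y=int(q[0]),int(q[1]);cr=im[max(0,y-110):y+90,x-130:x+130]
cv2.imwrite("pics/held.png",cv2.resize(cr,None,fx=3,fy=3,interpolation=cv2.INTER_CUBIC)[:600,:800])
```

```text
[ 0.45097102 -0.00974399  0.24857993] [-0.21605721  0.13332625 -2.80537447] 0.20356127665871174
[315.77001639 257.60645205]
```

View pics/held.png

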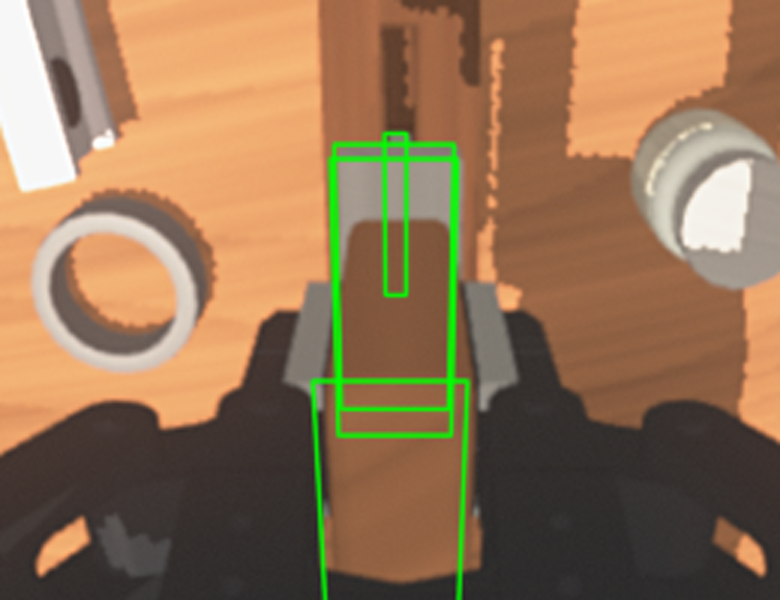

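The gripped gauge is straight in the fingers. Its outline sits about 1.6 px to the right of the prediction, which means a camera bias of about +0.9 mm along tool y, and I'll correct for it. Now over to the reference block.

Emit:
move_arm:
  series: "0.055 -0.12 0 0 0 0.11;0.055 -0.24 0 0 0 0.22;0.055 -0.36 0 0 0 0.33;0.055 -0.48 0 0 0 0.44;0.055 -0.56 0 0 0 0.53;0.055 -0.595 0 0 0 0.584;0.055 -0.595 0 0 0 0.584;0.055 -0.595 -0.08 0 0 0.584;0.055 -0.595 -0.16 0 0 0.584;0.055 -0.595 -0.16 0 0 0.584"

```text
t: 9.6
eef_pos: [0.4774, -0.3041, 0.1666]
ee_rot: [[0.76, 0.65, -0.006], [0.65, -0.76, 0.007], [-0.001, -0.009, -1.0]]
contact_force: [-0.1, 0.5, -1.4]
width: 0.2
grasp_force: 58.9
```

Emit:
move_arm:
  series: "0 0 0 0 0 0;0 0 0 0 0 0"

```text
t: 9.85
eef_pos: [0.4805, -0.308, 0.1724]
ee_rot: [[0.759, 0.651, 0.003], [0.651, -0.759, -0.002], [0.0, 0.004, -1.0]]
contact_force: [0.4, 0.2, -2.4]
width: 0.207
grasp_force: 58.9
```

```bash
cat > chk.py <<'E'
import sys
from h import *
def chk(slot,yaw,depthz,name,tipoff=.0605):
    s=r.state();p=s["eef_pos"];Rt=s["ee_rot"];a=np.radians(yaw);tx=np.array([np.cos(a),np.sin(a),0]);ty=np.array([-np.sin(a),np.cos(a),0])
    d=p-np.array(slot);print("tcp",p.round(4),"yaw",np.degrees(np.arctan2(Rt[1,0],Rt[0,0])).round(2),"off along/across mm",(1000*d@tx).round(2),(1000*d@ty).round(2),"F",s["contact_force"].round(1),"tilt",Rt[:2,2].round(4),"w",s["width"])
    tiles=[]
    for n in("scene","top"):
        c=cam(n);im=cv2.resize(c["img"],None,fx=8,fy=8,interpolation=cv2.INTER_CUBIC)[:,:,::-1].copy()
        dr=lambda P,col:cv2.polylines(im,[((proj(c,P)+.5)*8).round().astype(np.int32)],True,col,1,cv2.LINE_AA)
        R4=((1,1),(1,-1),(-1,-1),(-1,1))
        for hx,hy in((.04,.035),(.022,.004)):dr(np.array([np.array(slot)+i*hx*tx+j*hy*ty for i,j in R4]),(0,255,0))
        for hx,hy,z in((.028,.011,tipoff-.04),(.02,.0025,tipoff)):dr(np.array([[i*hx,j*hy,z] for i,j in R4])@Rt.T+p,(255,255,0))
        q=((proj(c,np.array(slot)+[0,0,.03])[0]+.5)*8).astype(int)
        tiles.append(im[q[1]-300:q[1]+300,q[0]-200:q[0]+200])
    cv2.imwrite(name,np.hstack(tiles))
E
python3 -c "
from chk import *
chk((.4784,-.3072,.06),40.6,.046,'pics/chk1.png')"
```

```text
tcp [ 0.4805 -0.308   0.1724] yaw 40.58 off along/across mm 1.11 -1.94 F [ 0.4  0.2 -2.4] tilt [ 0.0026 -0.0024] w 0.206569799320321
```

View pics/chk1.png

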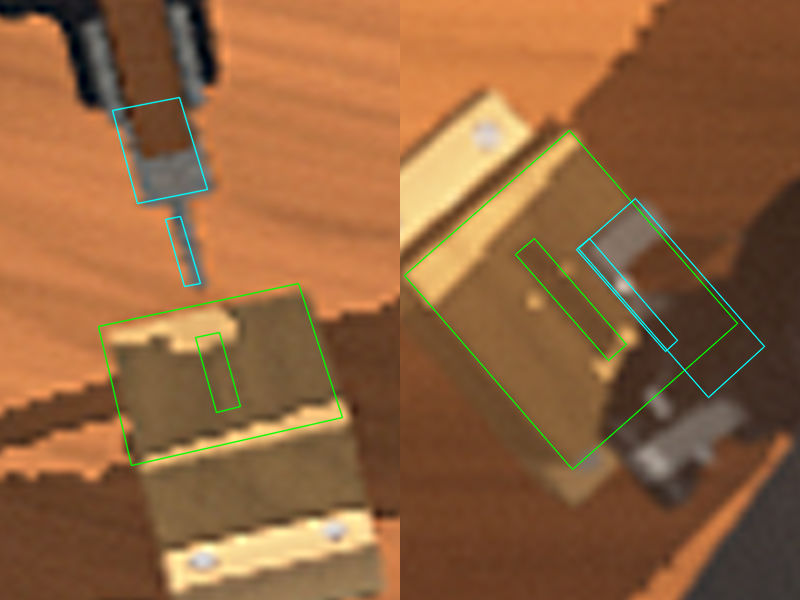

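In the scene view, the gauge overlay and the block overlay are both shifted by the same ~6 px (shoulder corner at 213,185 and block corner at 305,285). They agree relative to each other. I'll let the arm settle and re-read.

Emit:
move_arm:
  series: "0 0 0 0 0 0;0 0 0 0 0 0;0 0 0 0 0 0;0 0 0 0 0 0"

```text
t: 10.45
eef_pos: [0.4794, -0.3075, 0.1702]
ee_rot: [[0.76, 0.65, -0.0], [0.65, -0.76, 0.0], [-0.0, -0.0, -1.0]]
contact_force: [-0.6, -0.5, -1.8]
width: 0.205
grasp_force: 58.9
```

Emit:
move_arm:
  series: "-0.002 0.001 -0.03 0 0 0;-0.002 0.001 -0.06 0 0 0;-0.002 0.001 -0.085 0 0 0;-0.002 0.001 -0.095 0 0 0;-0.002 0.001 -0.1 0 0 0;-0.002 0.001 -0.105 0 0 0;-0.002 0.001 -0.11 0 0 0;-0.002 0.001 -0.115 0 0 0;-0.002 0.001 -0.115 0 0 0;-0.002 0.001 -0.115 0 0 0"

```text
t: 11.7
eef_pos: [0.4785, -0.307, 0.1129]
ee_rot: [[0.76, 0.65, 0.0], [0.65, -0.76, -0.0], [0.0, 0.0, -1.0]]
contact_force: [0.4, -0.6, -2.1]
width: 0.201
grasp_force: 59.2
```

It's in without contact. I'll continue to the shoulder.

Emit:
move_arm:
  series: "0 0 -0.012 0 0 0;0 0 -0.024 0 0 0;0 0 -0.036 0 0 0;0 0 -0.046 0 0 0;0 0 -0.052 0 0 0;0 0 -0.056 0 0 0;0 0 -0.06 0 0 0;0 0 -0.06 0 0 0"

```text
t: 12.7
eef_pos: [0.4784, -0.3069, 0.0828]
ee_rot: [[0.76, 0.65, -0.0], [0.65, -0.76, 0.0], [-0.0, -0.0, -1.0]]
contact_force: [0.3, -0.6, -1.7]
width: 0.205
grasp_force: 59.2
```

Emit:
move_arm:
  series: "0 0 -0.003 0 0 0;0 0 -0.005 0 0 0;0 0 -0.007 0 0 0;0 0 -0.007 0 0 0"

```text
t: 13.2
eef_pos: [0.4785, -0.307, 0.0805]
ee_rot: [[0.759, 0.651, 0.0], [0.651, -0.759, -0.001], [-0.0, 0.001, -1.0]]
contact_force: [-3.2, 1.6, 6.6]
width: 0.201
grasp_force: 60.5
```

Emit:
move_arm:
  series: "0 0 -0.002 0 0 0;0 0 -0.003 0 0 0;0 0 -0.003 0 0 0;0 0 -0.003 0 0 0"

```text
t: 13.7
eef_pos: [0.4785, -0.307, 0.0805]
ee_rot: [[0.759, 0.651, 0.001], [0.651, -0.759, -0.001], [-0.0, 0.001, -1.0]]
contact_force: [-5.5, 4.5, 17.6]
width: 0.201
grasp_force: 61.9
```

```bash
python3 -c "
from chk import *
chk((.4784,-.3072,.06),40.6,.046,'pics/chk2.png')"
```

```text
tcp [ 0.4785 -0.307   0.0805] yaw 40.59 off along/across mm 0.23 0.04 F [-5.5  4.5 17.6] tilt [ 0.0009 -0.0011] w 0.20098178864788754
```

View pics/chk2.png

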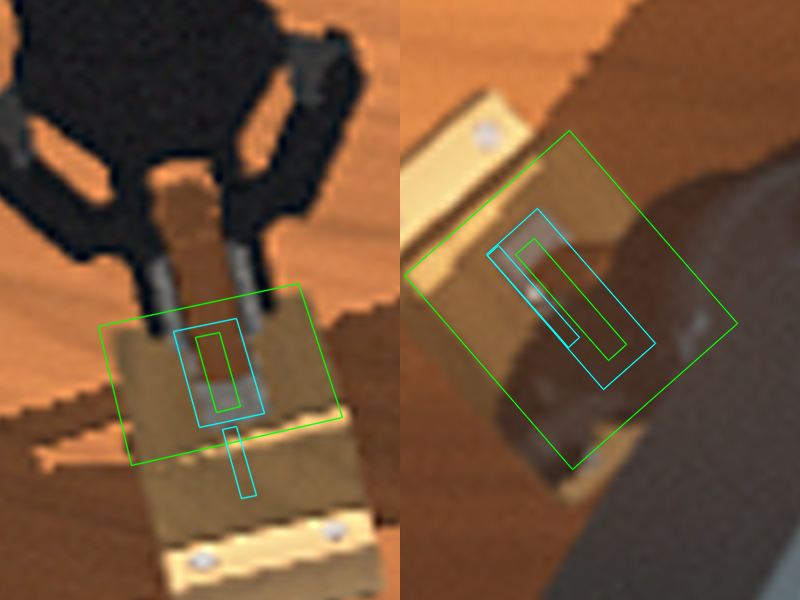

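The shoulder is seated: z stopped at 0.0805, exactly the expected height, with about 19 N of net push. I'll lift straight out.

Emit:
move_arm:
  series: "0 0 0.012 0 0 0;0 0 0.03 0 0 0;0 0 0.06 0 0 0;0 0 0.1 0 0 0;0 0 0.16 0 0 0;0 0 0.24 0 0 0;0 0 0.32 0 0 0;0 0 0.4 0 0 0;0 0 0.4 0 0 0;0 0 0.4 0 0 0"

```text
t: 15.05
eef_pos: [0.4781, -0.3066, 0.2772]
ee_rot: [[0.76, 0.65, -0.001], [0.65, -0.76, 0.001], [-0.0, -0.001, -1.0]]
contact_force: [-0.3, -0.1, -2.4]
width: 0.203
grasp_force: 59.5
```

Emit:
move_arm:
  series: "0.02 0.1 0 0 0 -0.05;0.04 0.2 0 0 0 -0.1;0.06 0.3 0 0 0 -0.15;0.08 0.4 0 0 0 -0.2;0.1 0.5 0 0 0 -0.25;0.12 0.6 0 0 0 -0.3;0.14 0.7 0 0 0 -0.317;0.16 0.78 0 0 0 -0.317;0.178 0.84 0 0 0 -0.317;0.178 0.88 0 0 0 -0.317"

```text
t: 16.3
eef_pos: [0.5667, 0.1344, 0.2756]
ee_rot: [[0.978, 0.21, -0.004], [0.21, -0.978, -0.0], [-0.004, -0.001, -1.0]]
contact_force: [-0.4, -0.8, -1.3]
width: 0.199
grasp_force: 59.2
```

Emit:
move_arm:
  series: "0 0.07 0 0 0 0;0 0.14 0 0 0 0;0 0.2 0 0 0 0;0 0.25 0 0 0 0;0 0.28 0 0 0 0;0 0.3 0 0 0 0;0 0.317 0 0 0 0;0 0.317 0 0 0 0;0 0.317 0 0 0 0;0 0.317 0 0 0 0"

```text
t: 17.55
eef_pos: [0.5676, 0.291, 0.2779]
ee_rot: [[0.978, 0.208, 0.0], [0.208, -0.978, -0.0], [0.0, 0.0, -1.0]]
contact_force: [1.3, -0.3, -2.4]
width: 0.201
grasp_force: 59.2
```

```bash
python3 -c "
from chk import *
chk((.5673,.2919,.14),12.1,.016,'pics/chk3.png')"
```

```text
tcp [0.5676 0.291  0.2779] yaw 12.01 off along/across mm 0.1 -0.92 F [ 1.3 -0.3 -2.4] tilt [ 0.0001 -0.0001] w 0.20098956396608736
```

Emit:
move_arm:
  series: "0 0.002 -0.02 0 0 0;0 0.002 -0.04 0 0 0;0 0.002 -0.06 0 0 0;0 0.002 -0.08 0 0 0;0 0.002 -0.095 0 0 0;0 0.002 -0.107 0 0 0;0 0.002 -0.117 0 0 0;0 0.002 -0.125 0 0 0;0 0.002 -0.13 0 0 0;0 0.002 -0.134 0 0 0"

```text
t: 18.9
eef_pos: [0.5675, 0.2926, 0.2108]
ee_rot: [[0.978, 0.209, 0.0], [0.209, -0.978, 0.0], [0.0, -0.0, -1.0]]
contact_force: [0.2, 0.8, -2.6]
width: 0.204
grasp_force: 59.2
```

Emit:
move_arm:
  series: "0 0 0 0 0 0;0 0 0 0 0 0;0 0 0 0 0 0;0 0 0 0 0 0"

```text
t: 19.4
eef_pos: [0.5675, 0.2925, 0.2109]
ee_rot: [[0.978, 0.209, 0.0], [0.209, -0.978, 0.0], [0.0, -0.0, -1.0]]
contact_force: [-0.9, -0.4, -2.4]
width: 0.208
grasp_force: 59.2
```

```bash
python3 -c "
from chk import *
chk((.5673,.2919,.14),12.1,.016,'pics/chk4.png')"
```

```text
tcp [0.5675 0.2925 0.2109] yaw 12.05 off along/across mm 0.32 0.59 F [-0.9 -0.4 -2.4] tilt [0.0002 0.0001] w 0.20759306726751006
```

View pics/chk4.png

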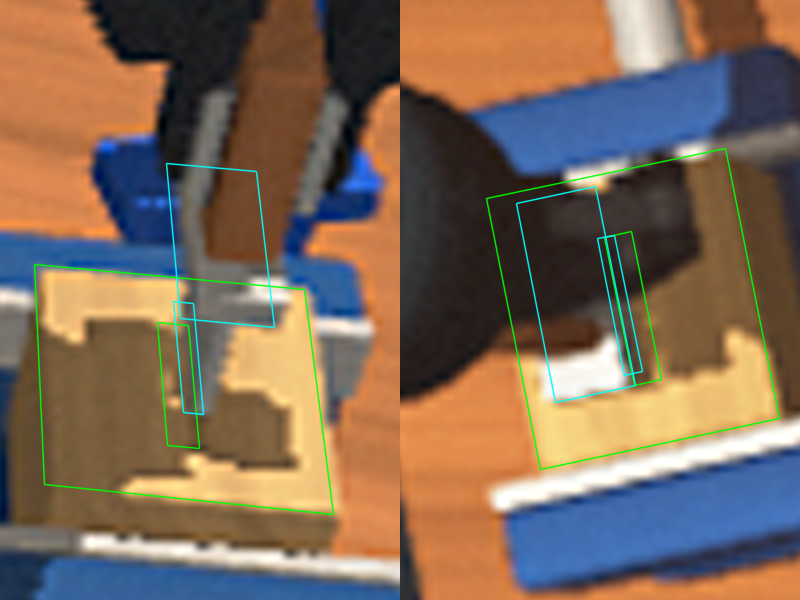

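The blade hangs above the slot: tip at about (215,412) in the scene tile, slot about (180,385). The overlays suggest the gauge may be about 1 mm too far toward +y. I'll refine numerically by fitting edges in the stored wrist pictures.

```bash
cat > fit.py <<'E'
from h import *
import pickle
from scipy.optimize import minimize
def fit(c,p0,rects,frame=None,sig=1.2):
    """rects: (hx,hy,z,edges) ; p=(x,y,yaw deg)"""
    g=cv2.GaussianBlur(c["img"].astype(np.float32),(0,0),sig)
    gx=cv2.Sobel(g,cv2.CV_32F,1,0);gy=cv2.Sobel(g,cv2.CV_32F,0,1)
    def sc(p):
        a=np.radians(p[2]);M=np.array([[np.cos(a),-np.sin(a)],[np.sin(a),np.cos(a)]]);tot=[]
        for hx,hy,z,ed in rects:
            t=np.linspace(-.92,.92,80)[:,None];o=np.ones_like(t)
            for k in ed:
                L={"R":np.hstack([hx*o,hy*t]),"L":np.hstack([-hx*o,hy*t]),"T":np.hstack([hx*t,hy*o]),"B":np.hstack([hx*t,-hy*o])}[k]@M.T+p[:2]
                P=np.hstack([L,z*o])
                if frame is not None:P=P@frame[0].T+frame[1]
                q=proj(c,P).astype(np.float32);d=q[-1]-q[0];n=np.array([-d[1],d[0]])/np.linalg.norm(d)
                s=lambda G:cv2.remap(G,q[:,:1].copy(),q[:,1:].copy(),cv2.INTER_LINEAR).reshape(-1,3)
                tot.append(np.minimum(np.abs(s(gx)*n[0]+s(gy)*n[1]).max(1),120).mean())
        return -np.mean(tot)
    best=None
    for dx in(-.002,0,.002):
        for dy in(-.002,0,.002):
            x0=np.array(p0)+[dx,dy,0]
            m=minimize(sc,x0,method="Nelder-Mead",options=dict(initial_simplex=x0+np.array([[0,0,0],[.001,0,0],[0,.001,0],[0,0,1.]]),xatol=1e-5,fatol=1e-3))
            if best is None or m.fun<best.fun:best=m
    return best.x.round(4),round(best.fun,1)
E
python3 - <<'E'
from fit import *
wv=pickle.load(open("wv.pkl","rb"));wr=pickle.load(open("wref.pkl","rb"));hc,hs=pickle.load(open("held.pkl","rb"))
print("vise block",fit(wv,(.567,.291,12.1),[(.04,.035,.14,"TB")]+[(.024,.006,.14,"LRTB")]))
print("vise slot",fit(wv,(.567,.291,12.1),[(.024,.006,.14,"LRTB")]),fit(wv,(.567,.291,12.1),[(.022,.004,.14,"LRTB")]))
print("vise TB",fit(wv,(.567,.291,12.1),[(.04,.035,.14,"TB")]))
print("ref block",fit(wr,(.4787,-.3081,40.6),[(.04,.035,.06,"LRTB")]),fit(wr,(.4787,-.3081,40.6),[(.04,.035,.06,"LRTB"),(.024,.006,.06,"LRTB")]))
F=(hs["ee_rot"],hs["eef_pos"])
print("held shoulder (tool)",fit(hc,(0,0.0008,0),[(.028,.011,.011,"TB")],F),fit(hc,(0,.0008,0),[(.028,.011,.011,"TBR")],F),fit(hc,(0,.0008,0),[(.018,.009,.011,"R"),(.028,.011,.011,"TBR")],F))
n=cam("wrist");s=r.state();F=(s["ee_rot"],s["eef_pos"]);pickle.dump((n,s),open("now.pkl","wb"))
print("now block",fit(n,(.567,.291,12.1),[(.04,.035,.14,"TB")]))
print("now shoulder",fit(n,(0,.0008,0),[(.028,.011,.011,"TB")],F),fit(n,(0,.0008,0),[(.018,.009,.011,"R"),(.028,.011,.011,"TBR")],F))
for k in("top","scene"):
    c=cam(k);print(k,"block",fit(c,(.567,.291,12.1),[(.04,.035,.14,"TB")],sig=.8),"slot",fit(c,(.567,.291,12.1),[(.024,.006,.14,"TB")],sig=.8))
E
```

```text
vise block (array([ 0.5671,  0.2909, 12.5329]), np.float64(-98.5))
vise slot (array([ 0.5671,  0.2908, 12.2481]), np.float64(-88.4)) (array([ 0.5673,  0.2924, 14.1316]), np.float64(-114.5))
vise TB (array([ 0.5691,  0.2914, 12.6217]), np.float64(-119.4))
ref block (array([ 0.4786, -0.3083, 39.9348]), np.float64(-94.3)) (array([ 0.4787, -0.3082, 39.4933]), np.float64(-84.3))
held shoulder (tool) (array([ 3.3000e-03, -4.0000e-04,  4.8897e+00]), np.float64(-74.2)) (array([ 2.6000e-03,  2.1000e-03, -3.2728e+00]), np.float64(-72.9)) (array([-6.0000e-04,  2.3000e-03, -3.6548e+00]), np.float64(-71.3))
now block (array([ 0.5703,  0.2912, 11.6247]), np.float64(-111.5))
now shoulder (array([ 2.9000e-03,  2.7000e-03, -5.6832e+00]), np.float64(-70.4)) (array([-1.2000e-03,  2.5000e-03, -3.3832e+00]), np.float64(-80.6))
top block (array([ 0.56  ,  0.2904, 13.4865]), np.float64(-83.7)) slot (array([ 0.56  ,  0.2948, 17.2205]), np.float64(-74.4))
scene block (array([ 0.5644,  0.294 , 10.205 ]), np.float64(-105.5)) slot (array([ 0.5108,  0.2756, 22.5983]), np.float64(-107.6))
```

The refined vise slot is (0.5671,0.2910) raw. Applying the bias confirmed at the reference seat (about 1.0–1.2 mm along tool y) gives about (0.5674,0.2919), so a small y trim is enough.

Emit:
move_arm:
  series: "0 -0.0014 -0.001 0 0 0.002;0 -0.0014 -0.001 0 0 0.002;0 -0.0014 -0.001 0 0 0.002;0 -0.0014 -0.001 0 0 0.002;0 -0.0014 -0.001 0 0 0.002;0 -0.0014 -0.001 0 0 0.002;0 -0.0014 -0.001 0 0 0.002;0 -0.0014 -0.001 0 0 0.002"

```text
t: 20.65
eef_pos: [0.5674, 0.2918, 0.2103]
ee_rot: [[0.977, 0.212, 0.0], [0.212, -0.977, 0.0], [0.0, -0.0, -1.0]]
contact_force: [0.4, -0.2, -1.9]
width: 0.201
grasp_force: 59.2
```

```bash
python3 -c "
from rig import r
s=r.state();print(s['eef_pos'],s['qvel'].round(2),s['contact_force']);print(r.finish_job())"
```

```text
[0.56744332 0.29183588 0.21032526] [ 0.03 -0.02 -0.16  0.06  0.03 -0.01] [ 0.39848526 -0.20364295 -1.9464532 ]
the job is handed in; nothing more can be done
None
```

The job is handed in: the gauge went fully home in the finished block, shoulder down on the wood. It is now held steady and upright about 10 mm above the vise slot, lined up and centred to about 1 mm by the wrist camera, with no contact felt near the vise.

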